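# Take the lens off a bench camera's bayonet mount

### The job

Take the lens off the inspection camera: push the release button fully in (it stays in), turn the lens counterclockwise seen from above, up to a quarter turn, until you feel its springy end stop, ease back a touch, then lift it straight off and stand it upright in the round cup. Be gentle: do not force or yank the lens in its mount, do not drop it into the cup, and leave the other things on the bench where they are.

Things in the scene. Friction and masses are not known exactly. Their poses are not given: they have to be found in the camera images.
- camera: Grey box-shaped camera head, 130 x 84 mm, 60 mm high, fixed to the bench on a steel foot plate 150 x 104 x 8 mm, lens mount facing up. Origin: centre of the underside. z up; +x runs along the box from the lens to the release button. A metal mount collar (outer radius 36 mm, top 72 mm above the bench) stands on the box around the lens axis.
- mount (a point): Point on the vertical lens axis at the camera box's top face (60 mm above the bench, 20 mm to the -x side of the box centre); axes as camera. The lens turns about this axis, with about 1.2 mm sideways and 2 mm up-and-down play. The bayonet ring around it is clamped at a different, unmeasured angle each time: the end stop is met 49 to 91 degrees from the locked place.
- fork (a point): Outer end of the lens's metal fork: two prongs 14 to 20 mm above the underside, reaching 46 mm from the axis; this point is 46 mm out, 17 mm up; axes as the lens. Locked, the camera's lock pin stands between the prongs with 1.5 degrees of play. With the button in, the lens turns against light friction up to the stop, a spring: 0.1 N m at first touch, 0.5 N m after 5 degrees more, then rigid.
- lens_grip (a point): Point on the lens axis 43 mm above the lens's underside: the height to grip it. The lens is a round black upright barrel, 52 mm diameter, 66 mm high, 0.2 to 0.35 kg; the straight barrel is its upper 52 mm, to be gripped in any yaw with the fingertips at least 21 mm above the underside. z up along the axis; +x points to its fork. Locked, +x lies along camera +x.
- lens: The same lens, origin at the centre of its underside (on the camera box's top while mounted). Below the barrel is a 44 mm tube with two lugs (30 mm from the axis, 5 mm thick). They lift out in the last 7 degrees before the end stop is met; short of that they catch under the claws, and pressed on the stop they drag: ease back 2 to 4 degrees. Clockwise it never comes free. 14 mm up it is clear.
- release (a joint): Travel of the release button in m: 0 = out (lens locked), 0.008 = fully in (lens free to turn). It slides straight down against about 4 N of friction, meets a hard end, and stays where it is left. Over 7 mm in the lock pin is clear of the fork.
- release_top (a point): Centre of the top of the release button, a round black upright plunger 18 mm in diameter, 72 mm from the lens axis along the camera's +x; its top is 74 mm above the bench when out, 66 mm when in. Moves with the button.
- rest: Round grey plastic cup fixed to the bench, 88 mm outside and 78 mm inside diameter, rim 10 mm high, inner floor 4 mm above the bench. Origin: centre of its underside. The lens stands on the inner floor.
- mouse: Black computer mouse, 90 x 54 x 30 mm; origin at the centre of its underside. Leave alone.
- board: Small green circuit board, 52 x 40 mm, 4 mm thick, lying flat; origin at the centre of its underside. Leave alone.
- jar: White plastic jar, 52 mm diameter, 50 mm high; origin at the centre of its underside. Leave alone.
- driver: Screwdriver, about 160 mm long, lying; origin underneath its middle. Leave alone.
Not all that is in view belongs to the job. What is shaped like the camera but green or orange is not meant.

How it is judged (in metres and radians):
On the way, in this order (a step that is already met when the one before it is completed fails the run):
1. the release button is pushed in (over 7 mm) while the lens is still seated (value of joint release above 0.007 m and z of lens in the frame of mount below 0.004 m), for 0.2 s.
2. the lens is turned by more than 38 degrees while seated in the mount (angle between the x axis of lens and the x axis of camera, either way round above 0.66 rad and z of lens in the frame of mount below 0.004 m and horizontal distance between lens and mount below 0.004 m), for 0.1 s.
3. the lens is lifted straight out, upright and over the mount (z of lens in the frame of mount above 0.016 m and horizontal distance between lens and mount below 0.025 m and angle between lens's own z axis and vertical below 0.2 rad).
At the end, for the whole second after the job is handed in: the lens stands upright (within 4.5 degrees), at rest and released, on the floor of the round cup, its axis within 12 mm of the cup's centre (the cup's wall allows no more than 9 mm) (horizontal distance between lens and rest below 0.012 m and height (world z) of lens below 0.007 m and angle between lens's own z axis and vertical below 0.08 rad and linear speed of lens below 0.02 m/s and angular speed of lens below 0.2 rad/s); the robot touches nothing.
It fails at once if the lens is forced in its mount: more than 32 N between lens and camera (contact force between lens and camera above 32 N).
It fails at once if the robot pushes on the camera or its button with more than 35 N (contact force between any of the fingers, the arm and camera above 35 N).
It fails at once if the lens is dropped or rammed into the cup: more than 45 N between them, or moving faster than 0.4 m/s close above it (contact force between lens and rest above 45 N or (linear speed of lens above 0.4 m/s and horizontal distance between lens and rest below 0.06 m and height (world z) of lens below 0.04 m)).
It fails at once if the mouse, board, jar or screwdriver is moved by more than 20 mm (distance of any of mouse, board, jar, driver from where it was at the start of the episode above 0.02 m).
It also fails if it takes over 72 s, if anything falls off the work surface, if the arm or the gripper's body presses on something with over 40 N, if the wrist force passes 120 N, or if a joint passes its speed limit or range.

### The arm

A 6-joint arm with a two-finger parallel gripper is mounted at the origin on the work surface. World frame = base frame: x ahead of the robot, y to its left, z up, the work surface at z = 0. Lengths are in mm, angles in rad, forces in N, time in s.
With the tool pointing down it reaches from about 350 to 925 mm from the base axis. Payload 6.4 kg.
Tool frame: the origin (TCP) lies at the very end of the fingers, on their centre line; the grasp point (between the pads) lies 19 mm behind it (grip_point_offset is the z of the grasp point in the tool frame, in mm); z points along the fingers, y is the line along which they close (so a half turn about z gives the same grasp; the last joint's range is limited). The gripper opens to 85 mm and grips with 20 to 120 N. Pads are 22 mm wide; open, the fingers measure 114 mm over their backs; the gripper's body (76 mm by 85 mm) begins 54 mm behind the grasp point. The pads swing forward as they close: fully open they stand 13 mm farther back than shut.
Start: joints at [-0.174, 0.245, 1.558, -0, 1.339, -0.174], TCP at [650.011, 0.004, 231.29] pointing down, gripper open.
Joint ranges: [-3.13, 3.13], [-1.02, 2.26], [0.13, 2.54], [-0.95, 4.09], [0.21, 2.88], [-2.74, 2.74]. Speed limits (rad/s): [2.57, 2.57, 3.14, 3.14, 3.14, 3.14].

### API

Orientations are given as a 3x3 rotation matrix whose columns are the frame's x, y, z axes.
In Python, from rig import get_obs, capture, job_done, grip_point_offset gives the robot as it stands.
- The arm moves only by the shell command python3 -m creep 'ROWS' [OPENING] [FORCE]. ROWS is JSON, a list of rows, each a list of 2 entries, a list of its own where there are three numbers: the shift along the tool's x, y, z in m, then the turn about the tool's z in rad. In form: [[[x, y, z], yaw], ...]. A call has exactly 5 rows; each row is the pose to reach, as a shift and turn from the pose commanded when the call began, along the tool's axes at that moment; what a row does not reach only later rows make up. A row lasts 1/10 s, in which the tool goes at most 50 mm and 8.59 degrees, less where a joint would pass 70% of its speed; a pose out of reach is approached as far as the arm can. A call with a gripper value outside its range is refused whole. OPENING is the closure, from 0 (fully open) to 1 (shut), set as the call begins (- or left out, the last holds). The fingers move at their own pace and stop on an object; FORCE is the grip in N (left out, the last holds). Time passes only in rows, so rows that repeat a pose let the fingers close, or fill a call up. It gives the time, the measured TCP pose, the force, the opening and the grip force at its end, in the units of the state.
- get_obs(): the state, without advancing time (a new reading comes with each control period).
- capture(name): name is "scene" or "side" or "wrist"; returns a dict with "frame" (384x512x3 uint8, red, green, blue), "z_map" (384x512 float32, mm along the optical axis (not along the pixel's ray), 0 where there is no reading), "fov_y" (degrees; the focal length in pixels is half the picture's height over the tangent of half this angle, whatever the lens; pixels are square), "cx", "cy" (the principal point, pixels), "R" (3x3) and "t" (3): a world point X has camera coordinates R X + t. Camera axes: x right, y down, z forward; pixel columns grow to the right and rows downward; lengths in mm; the calibration is good to about 2 mm. A picture is of the moment at which its call begins.
- job_done(): hands the job in; it is judged then, once.
The state is a dict: "clock": time; "joints": joint angles; "qd": joint speeds; "tau": joint torques, N m; "ee_pos": TCP position; "tool_rot": TCP orientation; "force": force on the tool from outside, world axes, zero at the start; "moment": the same for the moment, N m; "gripper_width": finger opening in mm; "grasp_force": force on a finger pad.
Only numpy, scipy, OpenCV 4.12 (cv2) and the standard library are available. Lean on these libraries where they do the work, as an engineer would, in place of code of your own. Each camera call takes 0.05 s, during which the arm holds its last target. There are 200 camera calls.

## Working session

There is one attempt and no reset: what is moved stays moved. The work goes in short steps, Python scripts to look and compute and a shell command to move; the robot and the scene stay as the last step left them, time stands still between calls to the robot, and variables do not carry over. Pictures are saved under pics/ and viewed, at most 10 in all, crops included, and the job is handed in when it is done.

```bash
ls; mkdir -p pics; cat > h.py <<'E'
import numpy as np, cv2
from rig import get_obs, capture
def f(c): return c["frame"].shape[0]/2/np.tan(np.radians(c["fov_y"])/2)
def pts(c):
    z=c["z_map"];v,u=np.mgrid[:z.shape[0],:z.shape[1]];k=f(c)
    P=np.stack([(u-c["cx"])/k*z,(v-c["cy"])/k*z,z],-1)
    return (P-np.array(c["t"]))@np.array(c["R"])   # R^T (P-t)
def ray(c,u,v,h):
    R=np.array(c["R"]);d=R.T@np.array([(u-c["cx"])/f(c),(v-c["cy"])/f(c),1]);o=-R.T@np.array(c["t"])
    return o+d*(h-o[2])/d[2]
def proj(c,X):
    p=np.array(c["R"])@np.array(X)+np.array(c["t"]);return p[:2]/p[2]*f(c)+[c["cx"],c["cy"]]
E
python3 - <<'E'
from h import *
import pickle
for n in ["scene","side","wrist"]:
    c=capture(n);pickle.dump(c,open(n+".pkl","wb"));cv2.imwrite(f"pics/{n}0.png",c["frame"][:,:,::-1])
    R=np.array(c["R"]);print(n,-R.T@np.array(c["t"]),R[2],c["fov_y"],(c["z_map"]>0).mean())
a=cv2.imread("pics/scene0.png");b=cv2.imread("pics/side0.png")
cv2.imwrite("pics/both0.png",cv2.resize(np.vstack([a,b]),(400,600)))
E
```

```text
pics
scene [1260.45588942  247.10313805  760.90875207] [-0.69511213 -0.32955995 -0.63891264] 46.774447160448844 0.9957377115885416
side [230.81934555 585.1258913  585.37966896] [ 0.34816979 -0.76401315 -0.54319582] 56.727216844598566 0.9960581461588541
wrist [648.6728797   66.0052164  372.28315525] [-0.00338784 -0.25966042 -0.96569405] 63.770098629281506 0.99578857421875
```

View pics/scene0.png

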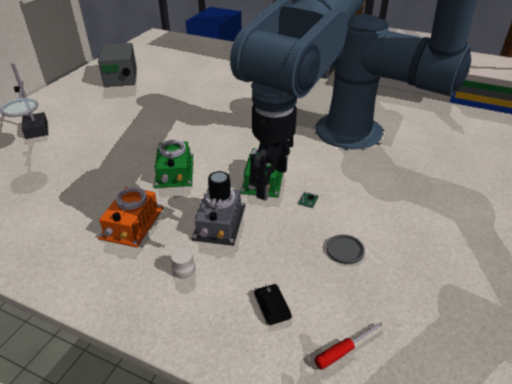

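View pics/side0.png

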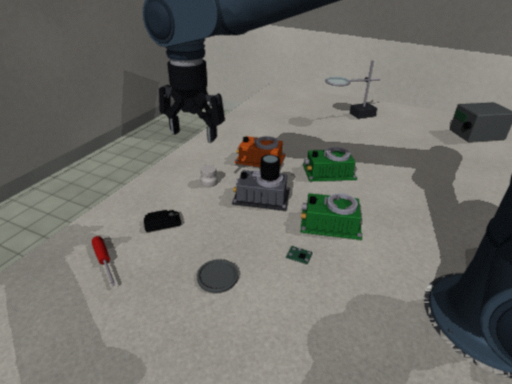

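The grey camera carrying the black lens (scene 219,205; side 262,188) fits. The orange one (130,215) and the green ones (173,165; 263,175) are decoys with no lens. The cup is at scene (345,249) and side (218,276). Next I'll confirm this in one enlarged crop and measure.

```bash
python3 - <<'E'
from h import *
import pickle
C={n:pickle.load(open(n+".pkl","rb")) for n in ["scene","side"]}
out=[]
for n,(u0,v0) in dict(scene=(180,160),side=(222,145)).items():
    c=C[n];out.append(cv2.resize(c["frame"][v0:v0+90,u0:u0+80,::-1],(400,450),interpolation=cv2.INTER_CUBIC))
    P=pts(c);reg=np.zeros(P.shape[:2],bool);reg[v0:v0+90,u0:u0+80]=1
    z=P[...,2]
    for a,b in [(118,135),(70,78),(56,64)]:
        m=reg&(z>a)&(z<b);q=P[m];print(n,a,b,m.sum(),np.median(q,0).round(1),q.min(0).round(1),q.max(0).round(1))
        if a==118 or a==56: print("  rect",cv2.minAreaRect(q[:,:2].astype(np.float32)),cv2.minEnclosingCircle(q[:,:2].astype(np.float32)))
    # cup: rim by depth
    uc,vc=(345,249) if n=="scene" else (218,276)
    reg[:]=0;reg[vc-30:vc+30,uc-35:uc+35]=1
    m=reg&(c["frame"].max(2)<110)
    cn=max(cv2.findContours(m.astype(np.uint8),cv2.RETR_EXTERNAL,cv2.CHAIN_APPROX_NONE)[0],key=cv2.contourArea)
    e=cv2.fitEllipse(cn);X=np.array([ray(c,*p[0],8) for p in cn]);print("cup",e,cv2.minEnclosingCircle(X[:,:2].astype(np.float32)),X.mean(0),np.median(P[m][:,2]))
cv2.imwrite("pics/crop.png",np.hstack(out))
E
```

```text
scene 118 135 265 [ 544.9 -175.6  124.4] [ 513.  -202.9  118.2] [ 567.8 -151.3  128.1]
  rect ((541.9306030273438, -178.0349884033203), (52.47114944458008, 50.38972091674805), 23.71636962890625) ((540.7142944335938, -177.17156982421875), 27.744447708129883)
scene 70 78 168 [ 567.9 -162.5   72.4] [ 508.1 -213.4   70. ] [ 619.2 -141.1   78. ]
scene 56 64 741 [ 582.1 -161.    58. ] [ 361.8 -355.7   56. ] [ 632.4 -117.    63.9]
  rect ((517.0131225585938, -218.02099609375), (256.4822998046875, 192.36483764648438), 23.51725959777832) ((505.9411926269531, -221.880859375), 149.7084503173828)
cup ((344.2486572265625, 249.13055419921875), (28.145748138427734, 39.29356384277344), 100.49430847167969) ((527.512939453125, 136.56082153320312), 47.070899963378906) [528.29162456 136.80899585   8.        ] 2.8038561430828155
side 118 135 195 [ 532.9 -172.3  126. ] [ 510.  -204.4  118.1] [ 561.9 -152.8  129.2]
  rect ((535.2887573242188, -179.1956787109375), (50.12451171875, 51.89691925048828), 12.507073402404785) ((535.8948364257812, -178.21310424804688), 26.782350540161133)
side 70 78 177 [ 536.3 -162.8   72.2] [ 500.6 -362.9   70.1] [ 641.1 -143.9   78. ]
side 56 64 626 [ 586.4 -165.2   59.6] [ 482.5 -398.3   56. ] [ 705.2 -118.4   64. ]
  rect ((589.864990234375, -248.3146514892578), (139.90695190429688, 268.5094909667969), 25.817581176757812) ((584.34326171875, -254.1611785888672), 144.2003173828125)
cup ((217.45864868164062, 275.6890869140625), (33.12078857421875, 43.45329284667969), 79.15959930419922) ((517.9382934570312, 137.43695068359375), 48.0961799621582) [518.146298   138.05242998   8.        ] 4.015410230416762
```

View pics/crop.png

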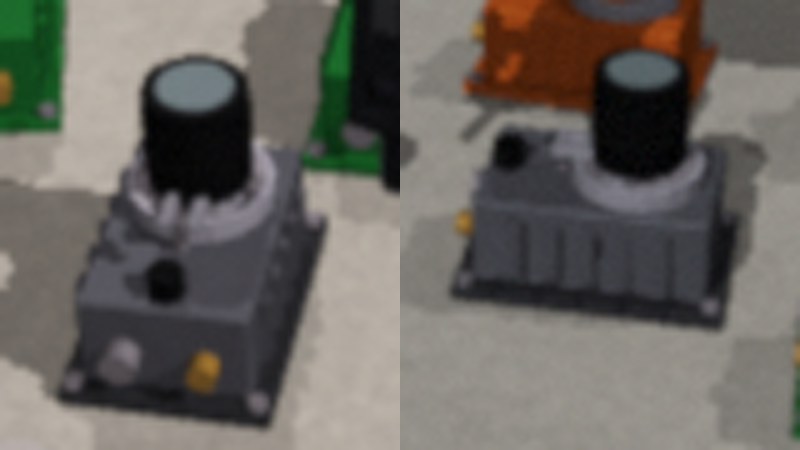

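```bash
python3 - <<'E'
from h import *
import pickle
C={n:pickle.load(open(n+".pkl","rb")) for n in ["scene","side"]}
s,d=C["scene"],C["side"]
def tri(a,b):
    A=[];B=[]
    for c,(u,v) in ((s,a),(d,b)):
        R=np.array(c["R"]);w=R.T@np.array([(u-c["cx"])/f(c),(v-c["cy"])/f(c),1]);w/=np.linalg.norm(w);o=-R.T@np.array(c["t"])
        M=np.eye(3)-np.outer(w,w);A.append(M);B.append(M@o)
    return np.linalg.solve(sum(A),sum(B))
print("button rays",ray(s,212.6,213.8,74),ray(d,244.2,172.4,74),tri((212.6,213.8),(244.2,172.4)))
print("lens top rays",ray(s,180+195/5-.5,160+85/5,126),ray(d,222+244/5-.5,145+70/5,126),tri((218.7,177),(270.3,159)))
print("cup tri",tri((344.2,249.1),(217.5,275.7)))
o=get_obs();print(np.round(o["tool_rot"],3),grip_point_offset if 'grip_point_offset' in globals() else '',o["gripper_width"],o["force"])
w=capture("wrist");R=np.array(o["tool_rot"]);p=-np.array(w["R"]).T@np.array(w["t"])
print("wristcam in tool",R.T@(p-o["ee_pos"]),(R.T@np.array(w["R"]).T).round(3))
E
```

```text
button rays [ 611.13396508 -159.54884127   74.        ] [ 606.30421796 -165.48340349   74.        ] [ 606.98118721 -163.31182786   72.43127786]
lens top rays [ 541.05875469 -178.61482827  126.        ] [ 536.72383043 -180.88207931  126.        ] [ 537.467671   -180.75304301  124.49469657]
cup tri [521.18003978 135.0731106    0.95526358]
[[ 0.     1.    -0.001]
 [ 1.    -0.     0.   ]
 [ 0.    -0.001 -1.   ]]  85.2903537996933 [ 1.14734599  0.26867325 -0.48069987]
wristcam in tool [  65.97687083   -1.0720364  -141.97493736] [[-0.    -0.966 -0.26 ]
 [ 1.     0.    -0.002]
 [ 0.002 -0.26   0.966]]
```

The crop confirms the grey camera with its lens. The black button is at scene (212.6,214) and side (244,172). The lens-to-button distance measures 71.5 mm against 72 given, and the heights agree too. I'll move above it and refine with the wrist camera.

```bash
python3 -m creep '[[[-0.04,-0.01,0],0.14],[[-0.08,-0.02,0],0.28],[[-0.12,-0.03,0],0.42],[[-0.1625,-0.0415,0.01],0.56],[[-0.1625,-0.0415,0.01],0.7]]' 1; python3 -m creep '[[[0,0,0],0.14],[[0,0,0],0.28],[[0,0,0],0.42],[[0,0,0],0.56],[[0,0,0],0.63]]'
python3 - <<'E'
from h import *
import pickle
c=capture("wrist");o=get_obs();pickle.dump(c,open("w1.pkl","wb"));cv2.imwrite("pics/w1.png",c["frame"][:,:,::-1])
print(o["ee_pos"],np.round(o["tool_rot"],3).tolist(),o["joints"],o["gripper_width"])
for X in [(608.5,-162.5,74),(539,-179.5,126)]: print(proj(c,X))
E
```

```text
clock: 0.7
ee_pos: [606.6, -166.8, 219.8]
tool_rot: [[0.653, 0.757, -0.003], [0.757, -0.653, -0.0], [-0.002, -0.002, -1.0]]
force: [-0.2, 0.7, 0.1]
gripper_width: 12.4
grasp_force: 0.0
clock: 1.2
ee_pos: [608.3, -162.4, 220.9]
tool_rot: [[0.972, 0.235, -0.001], [0.235, -0.972, 0.0], [-0.0, -0.0, -1.0]]
force: [-0.3, -0.8, 0.5]
gripper_width: -0.2
grasp_force: 0.0
[ 608.35987971 -162.45084721  221.01186751] [[0.972, 0.234, -0.0], [0.234, -0.972, 0.0], [-0.0, -0.0, -1.0]] [-4.40742368e-01  2.07639389e-01  1.62103368e+00  2.74768601e-05
  1.31341367e+00  8.94075202e-01] 0.229304999616671
[254.46424961 182.1602431 ]
[254.83251606 277.03561802]
```

View pics/w1.png

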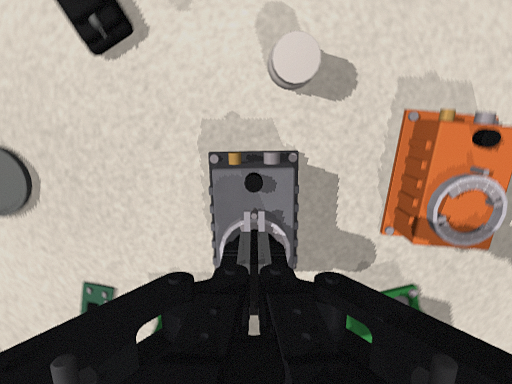

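The picture shows the button at (254,182), exactly where it was predicted, with the box edges parallel to the tool x axis. Pressing next.

```bash
python3 - <<'E'
from h import *
import pickle
c=pickle.load(open("w1.pkl","rb"))
g=c["frame"].max(2)[165:200,235:275];m=(g<35).astype(np.uint8)
cn=max(cv2.findContours(m,0,1)[0],key=cv2.contourArea);(u,v),r=cv2.minEnclosingCircle(cn);u+=235;v+=165
print(u,v,r,ray(c,u,v,74),ray(c,u,v-0,70))
P=pts(c)
q=P[205:210,225:245].reshape(-1,3);print(np.median(q,0))
# foot plate / box edges: top face region
q=P[150:265,190:320].reshape(-1,3);q=q[(q[:,2]>55)&(q[:,2]<65)];r=cv2.minAreaRect(q[:,:2].astype(np.float32));print(r)
E
python3 -m creep '[[[0,0,0.03],0],[[0,0,0.06],0],[[0,0,0.09],0],[[0,0,0.115],0],[[0,0,0.13],0]]' 
python3 -m creep '[[[0,0,0.003],0],[[0,0,0.006],0],[[0,0,0.009],0],[[0,0,0.009],0],[[0,0,0.009],0]]'
```

```text
253.5 182.0 9.34087085723877 [ 608.43638247 -161.56488786   74.        ] [ 607.56861928 -161.76988312   70.        ]
[ 575.2113563  -149.3213183    59.76482071]
((567.4846801757812, -172.1480712890625), (106.95136260986328, 84.15357971191406), 14.94145679473877)
clock: 1.75
ee_pos: [607.2, -161.9, 88.6]
tool_rot: [[0.971, 0.24, -0.003], [0.24, -0.971, 0.002], [-0.003, -0.002, -1.0]]
force: [0.1, -0.5, -0.7]
gripper_width: -0.2
grasp_force: 0.0
clock: 2.25
ee_pos: [609.1, -162.7, 83.2]
tool_rot: [[0.971, 0.239, 0.001], [0.239, -0.971, -0.001], [0.001, 0.001, -1.0]]
force: [-0.3, 0.2, -0.4]
gripper_width: 0.4
grasp_force: 0.0
```

```bash
python3 -m creep '[[[0,0,0.002],0],[[0,0,0.004],0],[[0,0,0.006],0],[[0,0,0.008],0],[[0,0,0.01],0]]'; python3 -m creep '[[[0,0,0.001],0],[[0,0,0.002],0],[[0,0,0.003],0],[[0,0,0.004],0],[[0,0,0.005],0]]'
```

```text
clock: 2.75
ee_pos: [608.5, -162.5, 72.5]
tool_rot: [[0.971, 0.239, -0.0], [0.239, -0.971, 0.0], [-0.0, -0.0, -1.0]]
force: [-2.2, 1.3, 3.8]
gripper_width: 0.1
grasp_force: 2.0
clock: 3.25
ee_pos: [608.5, -162.5, 67.3]
tool_rot: [[0.971, 0.238, -0.0], [0.238, -0.971, 0.0], [-0.0, -0.0, -1.0]]
force: [-2.3, 0.5, 2.8]
gripper_width: 0.0
grasp_force: 1.9
```

```bash
python3 -m creep '[[[0,0,0.0005],0],[[0,0,0.001],0],[[0,0,0.0015],0],[[0,0,0.0015],0],[[0,0,0.0015],0]]';  python3 -m creep '[[[0,0,0.0002],0],[[0,0,0.0004],0],[[0,0,0.0006],0],[[0,0,0.0006],0],[[0,0,0.0006],0]]'
```

```text
clock: 3.75
ee_pos: [608.5, -162.5, 66.0]
tool_rot: [[0.971, 0.239, -0.0], [0.239, -0.971, -0.0], [-0.0, 0.0, -1.0]]
force: [-2.8, 1.3, 5.2]
gripper_width: 0.2
grasp_force: 2.5
clock: 4.25
ee_pos: [608.6, -162.5, 65.9]
tool_rot: [[0.971, 0.239, -0.0], [0.239, -0.971, -0.0], [-0.0, 0.0, -1.0]]
force: [-3.8, 1.8, 8.0]
gripper_width: -0.3
grasp_force: 3.9
```

The hard end was met at z=66 mm with the force rising, so the button is in. I'll raise, back off and open for one clear look at the lens top.

```bash
python3 -m creep '[[[0,0,-0.02],0],[[0,0,-0.06],0],[[0.03,0,-0.10],0],[[0.06,0,-0.14],0],[[0.08,0,-0.155],0]]'; python3 -m creep '[[[0,0,0],0],[[0,0,0],0],[[0,0,0],0],[[0,0,0],0],[[0,0,0],0]]' 0
python3 - <<'E'
from h import *
c=capture("wrist");o=get_obs();cv2.imwrite("pics/w2.png",c["frame"][:,:,::-1])
print(o["ee_pos"],o["joints"][5],o["gripper_width"]);P=pts(c)
b=proj(c,(539,-179.5,126));print(b)
m=(P[...,2]>119)&(P[...,2]<133)&(np.hypot(P[...,0]-539,P[...,1]+179.5)<45);q=P[m]
print(m.sum(),cv2.minAreaRect(q[:,:2].astype(np.float32)),cv2.minEnclosingCircle(q[:,:2].astype(np.float32)),np.median(q[:,2]))
cn=max(cv2.findContours(m.astype(np.uint8),0,1)[0],key=cv2.contourArea);e=cv2.fitEllipse(cn);print(e,ray(c,*e[0],126))
m=(P[...,2]>71)&(P[...,2]<74)&(np.hypot(P[...,0]-539,P[...,1]+179.5)<45);q=P[m];print(m.sum(),cv2.minEnclosingCircle(q[:,:2].astype(np.float32)))
E
```

```text
clock: 4.75
ee_pos: [689.7, -143.7, 225.6]
tool_rot: [[0.971, 0.239, 0.009], [0.239, -0.971, -0.003], [0.008, 0.005, -1.0]]
force: [0.1, 0.1, 0.8]
gripper_width: 0.1
grasp_force: 0.0
clock: 5.25
ee_pos: [685.2, -143.5, 218.8]
tool_rot: [[0.971, 0.238, -0.002], [0.238, -0.971, 0.001], [-0.002, -0.001, -1.0]]
force: [0.1, -0.3, -0.5]
gripper_width: 72.4
grasp_force: 0.0
[ 685.46170564 -143.54272942  219.24809569] 0.962578897973005 79.07509845064098
[254.70910403 355.36869289]
138 ((560.2786865234375, -174.03872680664062), (4.9954094886779785, 26.713624954223633), 15.14914608001709) ((557.8677978515625, -174.69146728515625), 13.356911659240723) 122.5251919772425
((254.41331481933594, 331.82867431640625), (5.897296905517578, 25.554651260375977), 88.73600769042969) [ 563.63571675 -173.18012376  126.        ]
667 ((543.3087158203125, -178.62481689453125), 39.265777587890625)
```

View pics/w2.png

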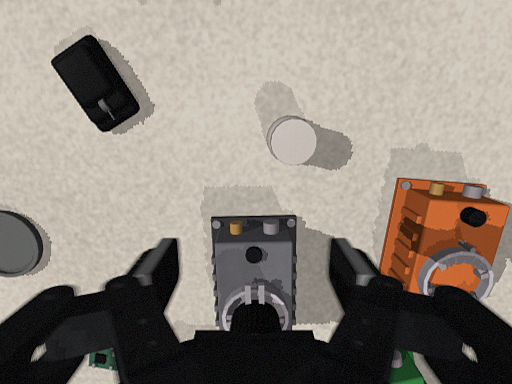

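The wrist view shows the lens at column ~255, on the tool's centre line as predicted, partly hidden below row 330. The fork prongs are at (250–262, 292). I'll fit the collar circle once more for the along-axis position.

```bash
python3 - <<'E'
from h import *
from scipy.optimize import least_squares
import pickle
for c in (capture("wrist"),pickle.load(open("w1.pkl","rb")),capture("scene"),capture("side")):
    P=pts(c);d=np.hypot(P[...,0]-539,P[...,1]+179.5)
    q=P[(abs(P[...,2]-72)<1.5)&(d<42)&(d>27)][:,:2]
    if len(q)<40: print(len(q));continue
    a=np.degrees(np.arctan2(q[:,1]+179.5,q[:,0]-539)).astype(int)//8
    r=np.hypot(*(q-[539,-179.5]).T);o=np.array([q[a==k][np.argmax(r[a==k])] for k in set(a) if (a==k).sum()>3])
    s=least_squares(lambda x:np.hypot(*(o-x).T)-36,[539,-179.5],loss="soft_l1");print(len(q),len(o),s.x.round(1),s.cost.round(1))
o=get_obs();R=np.array(o["tool_rot"]);print(o["ee_pos"],R.T@(np.array([539,-179.5,84])-o["ee_pos"]))
E
```

```text
608 28 [ 537.7 -180. ] 12.2
544 26 [ 537.4 -180.2] 12.7
32
70 4 [ 536.7 -178.7] 2.2
[ 686.01839508 -143.51371372  220.05377972] [-1.51337429e+02 -7.51675213e-02  1.36077291e+02]
```

```bash
python3 -m creep '[[[-0.04,0,0],0],[[-0.08,0,0],0],[[-0.12,0,0],0],[[-0.152,0,0.02],0],[[-0.152,0,0.06],0]]' 0; python3 -m creep '[[[0,0,0.03],0],[[0,0,0.055],0],[[0,0,0.074],0],[[0,0,0.074],0],[[0,0,0.074],0]]'
python3 - <<'E'
from h import *
o=get_obs();R=np.array(o["tool_rot"]);print(o["ee_pos"],R.T@(np.array([538.2,-179.7,86])-o["ee_pos"]),o["joints"][5],o["force"],o["moment"],o["gripper_width"])
c=capture("side");cv2.imwrite("pics/s2.png",cv2.resize(c["frame"][90:220,190:330,::-1],None,fx=4,fy=4,interpolation=2))
E
```

```text
clock: 5.95
ee_pos: [538.3, -181.6, 163.5]
tool_rot: [[0.972, 0.236, 0.007], [0.236, -0.972, -0.004], [0.005, 0.006, -1.0]]
force: [0.5, -1.2, -0.2]
gripper_width: 85.6
grasp_force: 0.0
clock: 6.45
ee_pos: [538.8, -179.8, 86.6]
tool_rot: [[0.971, 0.238, 0.0], [0.238, -0.971, -0.0], [0.0, 0.0, -1.0]]
force: [-0.3, -0.0, 0.3]
gripper_width: 85.5
grasp_force: 0.0
[ 538.80124093 -179.77964749   86.64123494] [-0.56502462 -0.22084505  0.64108599] 0.8083861143918104 [-0.31399464 -0.00360279  0.273699  ] [-0.05813468  0.02695272  0.08065537] 85.49416749570828
```

View pics/s2.png

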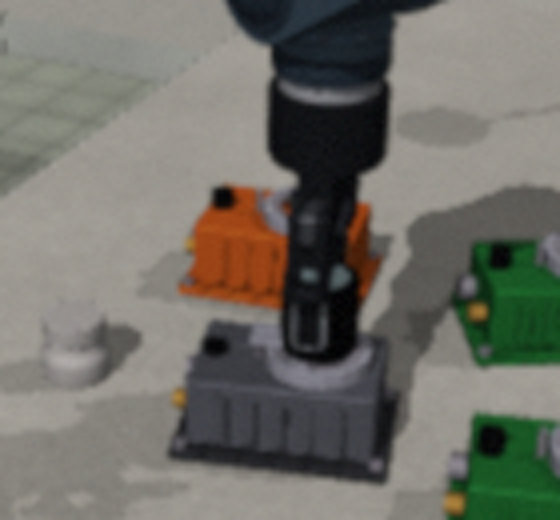

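The fingers straddle the barrel over the collar. Closing gently.

```bash
python3 -m creep '[[[-0.0005,0,0.001],0],[[-0.0005,0,0.001],0],[[-0.0005,0,0.001],0],[[-0.0005,0,0.001],0],[[-0.0005,0,0.001],0]]' 0.6 20;  python3 -m creep '[[[0,0,0],0],[[0,0,0],0],[[0,0,0],0],[[0,0,0],0],[[0,0,0],0]]' 0.6 20; python3 -c "
from h import *;o=get_obs();print(o['force'],o['moment'],o['gripper_width'],o['grasp_force'])"
```

```text
clock: 7.0
ee_pos: [538.7, -180.2, 86.3]
tool_rot: [[0.971, 0.239, 0.001], [0.239, -0.971, -0.001], [0.001, 0.001, -1.0]]
force: [-0.5, -0.6, 4.9]
gripper_width: 51.6
grasp_force: 21.0
clock: 7.5
ee_pos: [538.7, -180.2, 86.3]
tool_rot: [[0.971, 0.239, 0.001], [0.239, -0.971, -0.001], [0.001, 0.001, -1.0]]
force: [-1.2, 0.2, 5.7]
gripper_width: 51.5
grasp_force: 21.0
[-1.18543021  0.20580233  5.66435535] [0.12233795 0.2419175  0.00619897] 51.52114810113677 21.011437475681305
```

```bash
python3 -m creep '[[[0,0,-0.0003],0],[[0,0,-0.0003],-0.05],[[0,0,-0.0003],-0.1],[[0,0,-0.0003],-0.15],[[0,0,-0.0003],-0.2]]' 0.6 40; python3 -c "
from h import *;o=get_obs();print(o['force'],o['moment'],o['gripper_width'],o['grasp_force'])"
```

```text
clock: 8.0
ee_pos: [539.0, -179.7, 86.4]
tool_rot: [[0.904, 0.428, 0.002], [0.428, -0.904, 0.0], [0.002, 0.001, -1.0]]
force: [0.5, 1.2, 4.7]
gripper_width: 50.9
grasp_force: 41.0
[0.48788655 1.23634145 4.68356447] [ 0.38550347 -0.07973573 -0.06899578] 50.92597417520484 41.03668749332428
```

```bash
python3 -m creep '[[[0,0,0],-0.09],[[0,0,0],-0.18],[[0,0,0],-0.27],[[0,0,0],-0.36],[[0,0,0],-0.45]]'; python3 -c "
from h import *;o=get_obs();print(o['force'],o['moment'],o['gripper_width'],o['grasp_force'])"; python3 -m creep '[[[0,0,0],-0.03],[[0,0,0],-0.06],[[0,0,0],-0.09],[[0,0,0],-0.12],[[0,0,0],-0.12]]'; python3 -c "
from h import *;o=get_obs();print(o['force'],o['moment'],o['gripper_width'],o['grasp_force'])"
```

```text
clock: 8.5
ee_pos: [538.9, -179.6, 86.4]
tool_rot: [[0.626, 0.78, 0.002], [0.78, -0.626, 0.0], [0.001, 0.001, -1.0]]
force: [0.1, 1.5, 6.6]
gripper_width: 51.2
grasp_force: 41.0
[0.07217625 1.47054061 6.64239538] [ 0.40701854  0.11291822 -0.02502436] 51.172149945993276 41.04434072971344
clock: 9.0
ee_pos: [538.8, -179.6, 86.4]
tool_rot: [[0.531, 0.847, 0.001], [0.847, -0.531, 0.0], [0.001, 0.001, -1.0]]
force: [1.2, 1.9, 5.5]
gripper_width: 51.1
grasp_force: 41.1
[1.23756956 1.93360615 5.53925139] [ 0.36495469  0.1196548  -0.03099369] 51.13740246913091 41.08926594257355
```

```bash
cat > m.py <<'E'
from h import *
o=get_obs();R=np.array(o['tool_rot']);print('  Mz',o['moment'][2].round(3) if hasattr(o['moment'],'dtype') else o['moment'][2],'turned',np.degrees(np.arctan2(R[1,0],R[0,0])).round(2)-13.8,np.round(o['force'],1))
E
python3 -m creep '[[[0,0,0],-0.01],[[0,0,0],-0.02],[[0,0,0],-0.03],[[0,0,0],-0.04],[[0,0,0],-0.04]]' >/dev/null; python3 m.py; python3 -m creep '[[[0,0,0],-0.01],[[0,0,0],-0.02],[[0,0,0],-0.03],[[0,0,0],-0.04],[[0,0,0],-0.04]]' >/dev/null; python3 m.py
```

```text
Mz -0.014 turned 46.400000000000006 [0.6 2.3 5.3]
  Mz 0.04 turned 48.7 [0.7 1.9 5.6]
```

```bash
python3 -m creep '[[[0,0,0],-0.01],[[0,0,0],-0.02],[[0,0,0],-0.03],[[0,0,0],-0.035],[[0,0,0],-0.035]]' >/dev/null; python3 m.py
```

```text
Mz 0.015 turned 50.69 [-0.6  1.9  7.3]
```

```bash
python3 -m creep '[[[0,0,0],-0.01],[[0,0,0],-0.02],[[0,0,0],-0.03],[[0,0,0],-0.035],[[0,0,0],-0.035]]' >/dev/null; python3 m.py;  python3 -m creep '[[[0,0,0],-0.01],[[0,0,0],-0.02],[[0,0,0],-0.03],[[0,0,0],-0.035],[[0,0,0],-0.035]]' >/dev/null; python3 m.py
```

```text
Mz -0.016 turned 52.7 [-1.   1.9  5. ]
  Mz -0.045 turned 54.7 [-0.9  2.1  6.7]
```

```bash
python3 - <<'E'
from h import *
c=capture("side");cv2.imwrite("pics/s3.png",cv2.resize(c["frame"][140:220,220:310,::-1],None,fx=6,fy=6,interpolation=2))
E
```

```text
(no output)
```

View pics/s3.png

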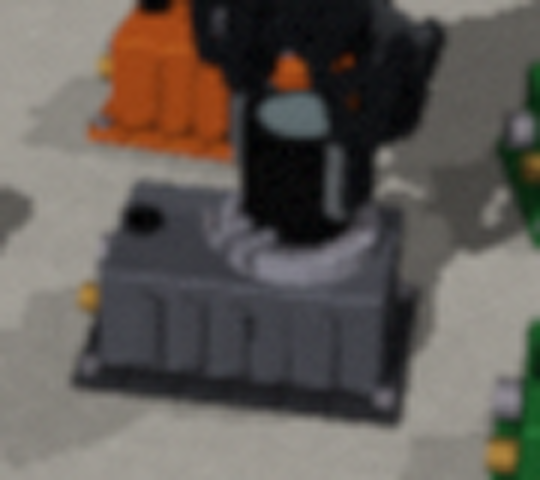

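The fork has moved off the button line, now at crop (240,235) and turned towards the viewer, so the lens is turning and the button is still in. I'll keep going in small steps.

```bash
python3 -m creep '[[[0,0,0],-0.01],[[0,0,0],-0.02],[[0,0,0],-0.03],[[0,0,0],-0.035],[[0,0,0],-0.035]]' >/dev/null; python3 m.py;  python3 -m creep '[[[0,0,0],-0.01],[[0,0,0],-0.02],[[0,0,0],-0.03],[[0,0,0],-0.035],[[0,0,0],-0.035]]' >/dev/null; python3 m.py
```

```text
Mz -0.036 turned 56.72 [-0.   1.8  6. ]
  Mz -0.06 turned 58.72 [-0.4  1.4  6.5]
```

```bash
python3 -m creep '[[[0,0,0],-0.01],[[0,0,0],-0.02],[[0,0,0],-0.03],[[0,0,0],-0.035],[[0,0,0],-0.035]]' >/dev/null; python3 m.py
```

```text
Mz -0.215 turned 60.69 [-0.2  2.1  5.6]
```

```bash
python3 -m creep '[[[0,0,0],-0.01],[[0,0,0],-0.015],[[0,0,0],-0.015],[[0,0,0],-0.015],[[0,0,0],-0.015]]' >/dev/null; python3 m.py; python3 m.py
```

```text
Mz -0.234 turned 61.53 [0.3 2.4 5.4]
  Mz -0.234 turned 61.53 [0.3 2.4 5.4]
```

Stop felt, with first touch at about 60° and torque rising as expected. Easing back to about 57° and lifting slowly.

```bash
python3 -m creep '[[[0,0,0],0.025],[[0,0,0],0.05],[[0,0,0],0.073],[[0,0,0],0.073],[[0,0,0],0.073]]' >/dev/null; python3 m.py; python3 -m creep '[[[0,0,-0.0005],0],[[0,0,-0.001],0],[[0,0,-0.0015],0],[[0,0,-0.002],0],[[0,0,-0.002],0]]'; python3 m.py
```

```text
Mz -0.043 turned 57.400000000000006 [-1.9  0.1  5.3]
clock: 14.55
ee_pos: [537.9, -179.7, 86.8]
tool_rot: [[0.322, 0.947, -0.0], [0.947, -0.322, 0.0], [0.0, -0.0, -1.0]]
force: [2.5, -1.7, -4.9]
gripper_width: 51.1
grasp_force: 42.3
  Mz -0.088 turned 57.400000000000006 [ 2.5 -1.7 -4.9]
```

```bash
python3 -m creep '[[[0,0,-0.0005],0],[[0,0,-0.001],0],[[0,0,-0.0015],0],[[0,0,-0.002],0],[[0,0,-0.002],0]]'; python3 m.py
```

```text
clock: 15.05
ee_pos: [538.0, -179.7, 89.6]
tool_rot: [[0.322, 0.947, -0.0], [0.947, -0.322, 0.0], [0.0, -0.0, -1.0]]
force: [1.2, -1.1, -2.8]
gripper_width: 51.0
grasp_force: 42.3
  Mz -0.013 turned 57.41 [ 1.2 -1.1 -2.8]
```

```bash
python3 -m creep '[[[0,0,-0.001],0],[[0,0,-0.002],0],[[0,0,-0.003],0],[[0,0,-0.004],0],[[0,0,-0.005],0]]' |grep force; python3 m.py;python3 -m creep '[[[0,0,-0.002],0],[[0,0,-0.004],0],[[0,0,-0.006],0],[[0,0,-0.008],0],[[0,0,-0.01],0]]'; python3 m.py
```

```text
force: [0.5, -0.9, -2.6]
grasp_force: 42.4
  Mz -0.065 turned 57.41 [ 0.5 -0.9 -2.6]
clock: 16.05
ee_pos: [538.0, -179.7, 104.7]
tool_rot: [[0.322, 0.947, -0.0], [0.947, -0.322, 0.0], [0.0, -0.0, -1.0]]
force: [-0.1, -0.1, -1.9]
gripper_width: 51.0
grasp_force: 42.5
  Mz -0.003 turned 57.41 [-0.1 -0.1 -1.9]
```

```bash
python3 -m creep '[[[0,0,-0.01],0],[[0,0,-0.02],0],[[0,0,-0.03],0],[[0,0,-0.04],0],[[0,0,-0.045],0]]' |grep force; python3 -m creep '[[[0.02,-0.008,0],0],[[0.05,-0.02,0],0],[[0.08,-0.032,0],0],[[0.11,-0.044,0],0],[[0.14,-0.056,0],0]]' | grep -E "pos|force";python3 -m creep '[[[0.015,-0.006,0],0],[[0.02,-0.008,0],0],[[0.02,-0.008,0],0],[[0.02,-0.008,0],0],[[0.02,-0.008,0],0]]'
python3 - <<'E'
from h import *
import pickle
c=capture("wrist");o=get_obs();pickle.dump(c,open("w3.pkl","wb"));cv2.imwrite("pics/w3.png",c["frame"][:,:,::-1])
print(o["ee_pos"],proj(c,(522,136,10)))
E
```

```text
force: [0.9, -0.3, -2.0]
grasp_force: 42.5
ee_pos: [529.9, -28.0, 149.8]
force: [0.6, 0.0, -1.8]
grasp_force: 42.5
clock: 17.55
ee_pos: [529.3, -8.8, 149.6]
tool_rot: [[0.324, 0.946, 0.0], [0.946, -0.324, -0.0], [-0.0, 0.0, -1.0]]
force: [-0.0, 0.5, -1.8]
gripper_width: 50.9
grasp_force: 42.6
[529.23775975  -8.71327042 149.53556934] [190.12927024  25.82420477]
```

View pics/w3.png

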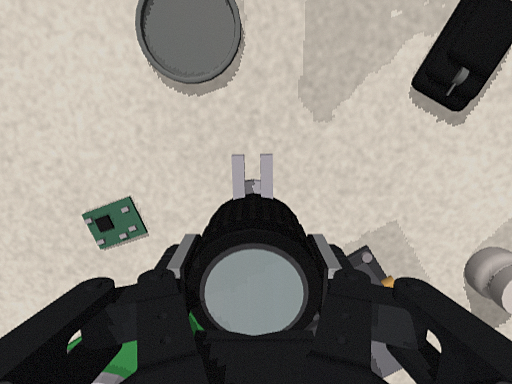

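The lens is held upright, with its top at (253,291) and the fork ahead at (252,175). The cup is at (189,28), near the prediction but cut off by the frame. I'll move closer and refine.

```bash
python3 -m creep '[[[0.02,-0.01,0],0],[[0.04,-0.02,0],0],[[0.06,-0.03,0],0],[[0.07,-0.035,0],0],[[0.07,-0.035,0],0]]' | grep pos
python3 - <<'E'
from h import *
c=capture("wrist");o=get_obs();R=np.array(o["tool_rot"])
P=pts(c);d=np.hypot(P[...,0]-522,P[...,1]-136)
for a,b,h in ((6,14,10),):
    m=((P[...,2]>a)&(P[...,2]<b)&(d<60)).astype(np.uint8)
    q=P[m>0];print(m.sum(),cv2.minEnclosingCircle(q[:,:2].astype(np.float32)),np.median(q[:,2]))
hsv=c["frame"].max(2);m=((hsv<150)&(d<55)&(P[...,2]<25)).astype(np.uint8)
cn=max(cv2.findContours(m,0,1)[0],key=cv2.contourArea);e=cv2.fitEllipse(cn);print(e,ray(c,*e[0],8))
# lens top centre in hand
m=((P[...,2]>175)&(P[...,2]<205)&(np.hypot(P[...,0]-o["ee_pos"][0],P[...,1]-o["ee_pos"][1])<30)).astype(np.uint8)
q=P[m>0];print("lens",m.sum(),np.median(q[:,2]),cv2.minEnclosingCircle(q[:,:2].astype(np.float32)))
print(o["ee_pos"],"shift",R.T@(np.array([522,136,0])-o["ee_pos"]))
cv2.imwrite("pics/w4.png",c["frame"][:,:,::-1])
E
```

```text
ee_pos: [518.4, 70.3, 149.4]
1687 ((519.2837524414062, 136.12957763671875), 44.080772399902344) 9.241202179416874
((233.780517578125, 115.48979949951172), (98.86859130859375, 105.19344329833984), 161.06520080566406) [520.4875604  136.39474938   8.        ]
lens 14148 189.20022806650042 ((518.7019653320312, 70.29825592041016), 29.83876609802246)
[518.61262374  69.59445835 149.5051339 ] shift [ 64.03244692 -18.19325211 149.47175874]
```

View pics/w4.png

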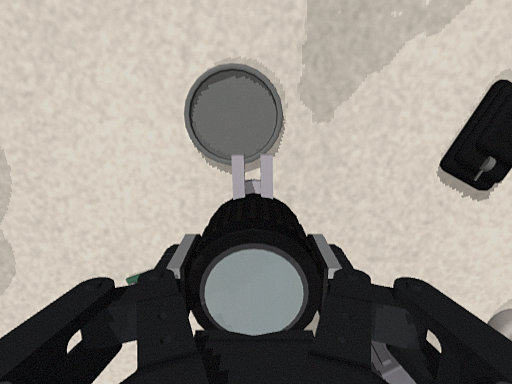

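The cup is at (519.5,136.2) with radius 44.1 mm (given 44). The lens top is at 189, so its underside is 26.3 mm below the TCP, as when it was seated. Contact should come at TCP z≈30.

```bash
python3 -m creep '[[[0.02,-0.0065,0],0],[[0.04,-0.013,0],0],[[0.0633,-0.0207,0],0],[[0.0633,-0.0207,0.02],0],[[0.0633,-0.0207,0.04],0]]' | grep pos; python3 -m creep '[[[0,0,0.02],0],[[0,0,0.04],0],[[0,0,0.055],0],[[0,0,0.062],0],[[0,0,0.065],0]]' | grep -E "pos|force"; python3 -m creep '[[[0,0,0.002],0],[[0,0,0.004],0],[[0,0,0.006],0],[[0,0,0.008],0],[[0,0,0.01],0]]' | grep -E "pos|force";
```

```text
ee_pos: [520.5, 136.0, 109.8]
ee_pos: [519.3, 135.9, 43.9]
force: [0.3, -0.2, -1.8]
grasp_force: 42.6
ee_pos: [519.4, 136.5, 34.6]
force: [0.6, 0.8, -1.9]
grasp_force: 42.6
```

```bash
python3 -m creep '[[[0,0,0.0005],0],[[0,0,0.001],0],[[0,0,0.0015],0],[[0,0,0.002],0],[[0,0,0.002],0]]' | grep -E "pos|force"
```

```text
ee_pos: [519.3, 136.4, 32.4]
force: [0.0, -0.4, -1.9]
grasp_force: 42.6
```

```bash
python3 -m creep '[[[0,0,0.0005],0],[[0,0,0.001],0],[[0,0,0.0015],0],[[0,0,0.0015],0],[[0,0,0.0015],0]]' | grep -E "pos|force";  python3 -m creep '[[[0,0,0.0003],0],[[0,0,0.0006],0],[[0,0,0.0006],0],[[0,0,0.0006],0],[[0,0,0.0006],0]]' | grep -E "pos|force"
```

```text
ee_pos: [519.3, 136.4, 31.0]
force: [0.5, 0.1, -1.8]
grasp_force: 42.6
ee_pos: [519.3, 136.4, 30.4]
force: [0.2, -0.1, -0.6]
grasp_force: 42.9
```

```bash
python3 -m creep '[[[0,0,0.0003],0],[[0,0,0.0006],0],[[0,0,0.0006],0],[[0,0,0.0006],0],[[0,0,0.0006],0]]' - 20 | grep -E "pos|force";  python3 -m creep '[[[0,0,0],0],[[0,0,0],0],[[0,0,0],0],[[0,0,0],0],[[0,0,0],0]]' 0.3 20;python3 -m creep '[[[0,0,0],0],[[0,0,0],0],[[0,0,0],0],[[0,0,0],0],[[0,0,0],0]]' 0 20
```

```text
ee_pos: [519.3, 136.4, 30.4]
force: [-3.5, -0.9, 4.7]
grasp_force: 43.4
clock: 22.15
ee_pos: [519.3, 136.5, 29.7]
tool_rot: [[0.322, 0.947, 0.0], [0.947, -0.322, 0.0], [0.0, 0.0, -1.0]]
force: [-0.5, -0.1, 0.5]
gripper_width: 60.1
grasp_force: 0.0
clock: 22.65
ee_pos: [519.3, 136.4, 29.8]
tool_rot: [[0.322, 0.947, -0.0], [0.947, -0.322, -0.0], [-0.0, -0.0, -1.0]]
force: [-0.1, -0.7, -0.3]
gripper_width: 85.3
grasp_force: 0.0
```

```bash
python3 -m creep '[[[0,0,-0.02],0],[[0,0,-0.05],0],[[0,0,-0.09],0],[[0,0,-0.13],0],[[0,0,-0.17],0]]' >/dev/null; python3 -m creep '[[[-0.04,0,0],0],[[-0.08,0,0],0],[[-0.1,0,0],0],[[-0.1,0,0],0],[[-0.1,0,0],0]]'|grep -E "pos|force"
python3 - <<'E'
from h import *
for n in ("wrist","side"):
    c=capture(n);P=pts(c);m=(abs(P[...,2]-70)<5)&(np.hypot(P[...,0]-519,P[...,1]-136)<40);q=P[m];print(m.sum(),np.median(q[:,2]),cv2.minEnclosingCircle(q[:,:2].astype(np.float32)))
cv2.imwrite("pics/end.png",cv2.resize(c["frame"][120:320,150:320,::-1],None,fx=3,fy=3))
E
```

```text
ee_pos: [487.1, 41.8, 199.9]
force: [-0.3, 0.8, -0.6]
grasp_force: 0.0
3253 70.21521041649265 ((517.64453125, 136.31626892089844), 25.830114364624023)
392 70.29950868606738 ((517.2951049804688, 136.9683074951172), 27.0587215423584)
```

View pics/end.png

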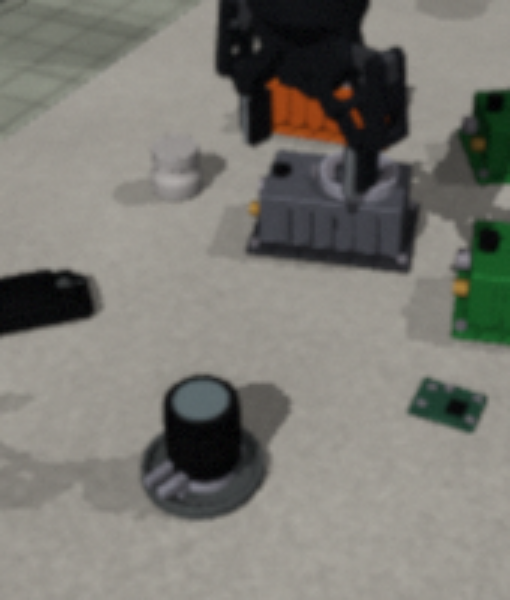

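The lens stands upright in the cup: its top is at 70 mm and its centre about 2 mm off the cup's. The gripper is clear and the other things look undisturbed.

```bash
python3 -c "
from rig import job_done;print(job_done())"
```

```text
the job is handed in; nothing more can be done
None
```

I took the lens off the inspection camera and stood it upright in the cup, about 2 mm off centre, then handed the job in at about 24 s of the 72 s allowed; `job_done()` returned no verdict.

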